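# Put the ball punches away by colour in the silversmith's tray

## Robot

A 7-joint arm with a two-finger parallel gripper is mounted at the origin on the work surface. World frame = base frame: x ahead of the robot, y to its left, z up, the work surface at z = 0. Lengths are in m, angles in rad, forces in N, time in s.
With the tool pointing down it reaches from about 0.35 to 0.9 m from the base axis. Payload 19.9 kg.
Tool frame: the origin (TCP) lies midway between the tips of the shut fingers; the grasp point (between the pads) lies 19 mm behind it; z points along the fingers, y is the line along which they close (so a half turn about z gives the same grasp; the last joint's range is limited). The gripper opens to 85 mm and grips with 20 to 120 N. Pads are 22 mm wide; open, the fingers measure 114 mm over their backs; the gripper's body (76 mm by 85 mm) begins 54 mm behind the grasp point. The pads swing forward as they close: fully open they stand 13 mm farther back than shut.
Start: joints at [-1.188, 0.417, -0.01, 1.614, 0.005, 1.111, -0.053], TCP at [0.257, 0.57, 0.231] pointing down, gripper open.
Joint ranges: [-2.81, 2.81], [-0.39, 2.02], [-1.27, 1.25], [0.06, 2.57], [-1.19, 4.33], [0.19, 2], [-2.82, 2.82]. Speed limits (rad/s): [1.89, 1.89, 2.39, 2.39, 3.01, 3.01, 3.01].

## Interface

Orientations are given as a unit quaternion [w, x, y, z].
In Python, from workcell import manip gives the robot as it stands. The module is installed in compiled form; this text tells all that it offers.
- The arm moves only by the tool step_arm, never from a script. Its argument "motion" is one flat list of numbers, 7 for each row, row after row: the shift along the tool's x, y, z in m, then the turn, a rotation vector about the tool's x, y, z in rad, then the opening, from 0 (shut) to 1 (fully open). In form: [x, y, z, rx, ry, rz, grip, x, y, z, rx, ry, rz, grip, ...]. A call has 1 to 20 rows; each row shifts and turns the commanded pose from where the row before left it, along the tool's axes as they then stand; what a row does not reach is not made up. A row lasts 1/12 s, in which the tool goes at most 41.7 mm and 7.16 degrees, less where a joint would pass 70% of its speed; a pose out of reach is approached as far as the arm can. A call with a gripper value outside its range is refused whole. The fingers move at their own pace and stop on an object; the grip force is fixed at half the most. Time passes only in rows, so rows that do not move let the fingers close. It gives the time, the measured TCP pose, the force, the opening and the grip force at its end, in the units of the state.
- manip.get_state(): the state, without advancing time (a new reading comes with each control period).
- manip.camera(name): name is "side" or "top"; returns a dict with "image" (420x560x3 uint8, red, green, blue), "z_map" (420x560 float32, m along the optical axis (not along the pixel's ray), 0 where there is no reading), "fx", "fy", "cx", "cy" (pixels), "T" (4x4, takes a point from camera to world coordinates). Camera axes: x right, y up, looking along -z (the intrinsics and any distortion apply to the point x, -y, -z); pixel columns grow to the right and rows downward; lengths in m; the calibration is good to about 2 mm. A picture is of the moment at which its call begins.
- manip.close_job(): hands the job in; it is judged then, once.
The state is a dict: "t": time; "qpos": joint angles; "qd": joint speeds; "effort": joint torques, N m; "tcp_pos": TCP position; "tcp_rot": TCP orientation; "contact_force": force on the tool from outside, world axes, zero at the start; "torque": the same for the moment, N m; "opening": finger opening in m; "grip_force": force on a finger pad.
Only numpy, scipy, OpenCV 4.12 (cv2) and the standard library are available. Lean on these libraries where they do the work, as an engineer would, in place of code of your own. Each camera call takes 0.05 s, during which the arm holds its last target. There are 200 camera calls.

## Task

Put the four ball-ended punches away in the wooden tray: lay each one flat on the strip of the same colour as the paint on its shank, lengthwise along the middle of the strip with neither end hanging over, and set it down gently rather than dropping it (either way round will do). The two flat-faced, brass-headed punches wear the same paint but belong elsewhere: leave them lying where they are.

Things in the scene. Friction and masses are not known exactly. Their poses are not given: they have to be found in the camera images.
- ball_red: Ball punch with red paint: loose steel bar lying down, 110 mm long; square 14 mm shank, bright steel ball 30 mm across at one end, red paint 6 to 38 mm from the tail end. Origin: centre of the shank at mid-length, 12 mm above what it lies on; x along it to the ball, z up. Grip the bare shank there, across it. About 230 g.
- ball_yellow: Ball punch with yellow paint: loose steel bar lying down, 110 mm long; square 14 mm shank, bright steel ball 27 mm across at one end, yellow paint 6 to 38 mm from the tail end. Origin: centre of the shank at mid-length, 11 mm above what it lies on; x along it to the ball, z up. Grip the bare shank there, across it. About 210 g.
- ball_green: Ball punch with green paint: loose steel bar lying down, 110 mm long; square 14 mm shank, bright steel ball 24 mm across at one end, green paint 6 to 38 mm from the tail end. Origin: centre of the shank at mid-length, 10 mm above what it lies on; x along it to the ball, z up. Grip the bare shank there, across it. About 190 g.
- ball_blue: Ball punch with blue paint: loose steel bar lying down, 110 mm long; square 14 mm shank, bright steel ball 20 mm across at one end, blue paint 6 to 38 mm from the tail end. Origin: centre of the shank at mid-length, 9 mm above what it lies on; x along it to the ball, z up. Grip the bare shank there, across it. About 170 g.
- flat_red: Look-alike, to be left alone: flat-faced punch, same 110 mm length, 14 mm square shank and red tail paint, but the head is a flat-ended brass cylinder 28 mm in diameter and 28 mm long instead of a ball. Origin: centre of the shank at mid-length; x to the head.
- flat_blue: Look-alike, to be left alone: flat-faced punch, same 110 mm length, 14 mm square shank and blue tail paint, but the head is a flat-ended brass cylinder 28 mm in diameter and 28 mm long instead of a ball. Origin: centre of the shank at mid-length; x to the head.
- strip_red: Red strip in the wooden tray, 150 mm long (x), 48 wide (y), 4 thick. Origin: centre of its underside, 8 mm above the bench; top at 12 mm. Four fixed parallel strips, 56 mm between centres, order varies. The tray (190 x 262 mm) has a rim 26 mm above the bench, its inner face 39 mm from an outermost strip's middle line.
- strip_yellow: Yellow strip in the wooden tray, 150 mm long (x), 48 wide (y), 4 thick. Origin: centre of its underside, 8 mm above the bench; top at 12 mm. Four fixed parallel strips, 56 mm between centres, order varies. The tray (190 x 262 mm) has a rim 26 mm above the bench, its inner face 39 mm from an outermost strip's middle line.
- strip_green: Green strip in the wooden tray, 150 mm long (x), 48 wide (y), 4 thick. Origin: centre of its underside, 8 mm above the bench; top at 12 mm. Four fixed parallel strips, 56 mm between centres, order varies. The tray (190 x 262 mm) has a rim 26 mm above the bench, its inner face 39 mm from an outermost strip's middle line.
- strip_blue: Blue strip in the wooden tray, 150 mm long (x), 48 wide (y), 4 thick. Origin: centre of its underside, 8 mm above the bench; top at 12 mm. Four fixed parallel strips, 56 mm between centres, order varies. The tray (190 x 262 mm) has a rim 26 mm above the bench, its inner face 39 mm from an outermost strip's middle line.

How it is judged:
At the end, for the whole second after the job is handed in: Each ball punch lies released and at rest on the strip of its colour: its middle within 20 mm along and 12 mm across of the strip's, at most 22 mm above the strip's origin, lengthwise within 0.17 rad (either way round), level within 0.15 rad; both flat-faced punches within 20 mm of their start (x of ball_red in the frame of strip_red between -0.02 and 0.02 m and y of ball_red in the frame of strip_red between -0.012 and 0.012 m and z of ball_red in the frame of strip_red below 0.022 m and angle between the x axis of ball_red and the x axis of strip_red, either way round below 0.17 rad and angle between ball_red's own x axis and vertical between 1.42 and 1.72 rad and linear speed of each of ball_red, ball_yellow, ball_green, ball_blue below 0.02 m/s and contact force between each of ball_red, ball_yellow, ball_green, ball_blue and the fingers below 0.1 N and x of ball_yellow in the frame of strip_yellow between -0.02 and 0.02 m and y of ball_yellow in the frame of strip_yellow between -0.012 and 0.012 m and z of ball_yellow in the frame of strip_yellow below 0.022 m and angle between the x axis of ball_yellow and the x axis of strip_yellow, either way round below 0.17 rad and angle between ball_yellow's own x axis and vertical between 1.42 and 1.72 rad and x of ball_green in the frame of strip_green between -0.02 and 0.02 m and y of ball_green in the frame of strip_green between -0.012 and 0.012 m and z of ball_green in the frame of strip_green below 0.022 m and angle between the x axis of ball_green and the x axis of strip_green, either way round below 0.17 rad and angle between ball_green's own x axis and vertical between 1.42 and 1.72 rad and x of ball_blue in the frame of strip_blue between -0.02 and 0.02 m and y of ball_blue in the frame of strip_blue between -0.012 and 0.012 m and z of ball_blue in the frame of strip_blue below 0.022 m and angle between the x axis of ball_blue and the x axis of strip_blue, either way round below 0.17 rad and angle between ball_blue's own x axis and vertical between 1.42 and 1.72 rad and distance of each of flat_red, flat_blue from where it was at the start of the episode below 0.02 m); the robot touches nothing.
It fails at once if a flat-faced punch was moved by more than 20 mm (distance of any of flat_red, flat_blue from where it was at the start of the episode above 0.02 m).
It fails at once if a ball punch was dropped: it came down near the bench or tray at more than 0.7 m/s ((height (world z) of ball_red below 0.04 m and linear speed of ball_red above 0.7 m/s) or (height (world z) of ball_yellow below 0.04 m and linear speed of ball_yellow above 0.7 m/s) or (height (world z) of ball_green below 0.04 m and linear speed of ball_green above 0.7 m/s) or (height (world z) of ball_blue below 0.04 m and linear speed of ball_blue above 0.7 m/s)).
It also fails if it takes over 102 s, if anything falls off the work surface, if the arm or the gripper's body presses on something with over 40 N, if the wrist force passes 120 N, or if a joint passes its speed limit or range.

## Working session

There is one attempt and no reset: what is moved stays moved. The work goes in short steps, Python scripts to look and compute and a tool call to move; the robot and the scene stay as the last step left them, time stands still between calls to the robot, and variables do not carry over. Pictures are saved under pics/ and viewed, at most 14 in all, crops included, and the job is handed in when it is done.

Besides the shell and the picture viewer there is one more tool, called after ">>>" as name(argument=value, ...) on one line, values as JSON. step_arm: Moves the arm, as the interface text tells. Its arguments: {"type":"object","properties":{"motion":{"type":"array","items":{"type":"number"}}},"required":["motion"]}

```bash
mkdir -p pics
python3 - <<'E'
from workcell import manip
import cv2,numpy as np
for n in ("top","side"):
    c=manip.camera(n); cv2.imwrite(f"pics/{n}0.png",c["image"][:,:,::-1]); np.savez(f"{n}0.npz",**c)
    print(n,c["fx"],c["fy"],c["cx"],c["cy"],{k for k in c}); print(c["T"].round(3)); z=c["z_map"];print((z==0).mean(),z[z>0].min(),z.max())
s=manip.get_state();print(s)
E
```

```text
top 463.8696422494306 463.8696422494306 273.45175670308953 205.79862313740077 {'cy', 'T', 'z_map', 'image', 'cx', 'fx', 'fy'}
[[-0.026  0.998 -0.062  0.47 ]
 [-1.    -0.026 -0.01  -0.023]
 [-0.012  0.061  0.998  0.978]
 [ 0.     0.     0.     1.   ]]
0.003932823129251701 0.7891927 1.0212309
side 459.2673774332789 459.2673774332789 276.3331427500973 203.92234945865422 {'cy', 'T', 'z_map', 'image', 'cx', 'fx', 'fy'}
[[ 0.995  0.047 -0.087  0.435]
 [-0.097  0.617 -0.781 -0.921]
 [ 0.017  0.786  0.618  0.754]
 [ 0.     0.     0.     1.   ]]
0.00423469387755102 0.68293566 3.1756666
{'t': 0.1, 'qpos': array([-1.18851685,  0.41793358, -0.01032663,  1.61414353,  0.0047377 ,
        1.11070332, -0.05301057]), 'qd': array([ 0.00098287, -0.00217067,  0.00217398, -0.00071825,  0.00068156,
       -0.0006534 ,  0.00070053]), 'effort': array([ 1.89933817e-03, -8.65822506e+01,  6.79754578e-01, -4.35632336e+01,
        1.90692366e-02,  5.04576557e-03,  3.20769254e-05]), 'tcp_pos': array([0.25687484, 0.56940871, 0.23069827]), 'tcp_rot': array([-6.66907773e-05,  2.10290163e-01,  9.77638843e-01, -5.78551776e-04]), 'contact_force': array([0.38957991, 0.12677211, 0.12395397]), 'torque': array([ 0.02069035, -0.06828581,  0.01678774]), 'grip_force': 0.0, 'opening': 0.08530106902580625}
```

View pics/top0.png

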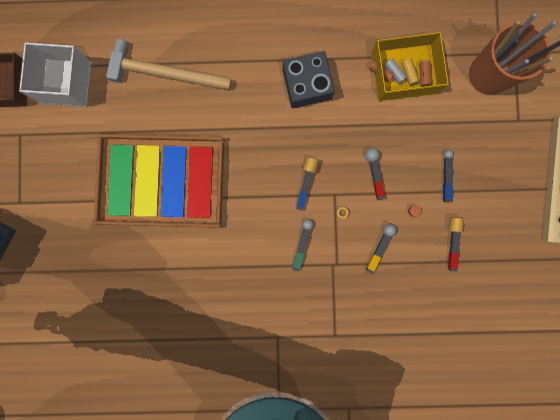

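View pics/side0.png

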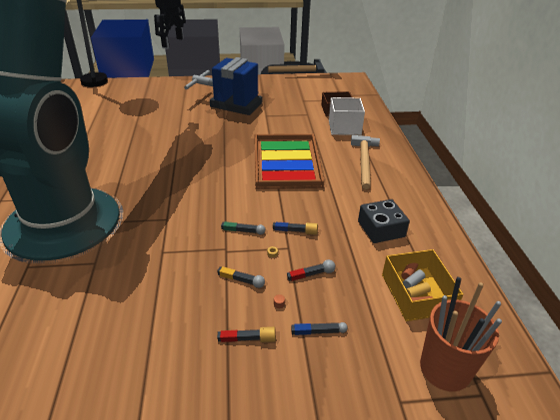

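The pictures are clear. In the top view the strips run green, yellow, blue, red from left to right (columns 120, 147, 173, 200; row about 182). The ball punches are red (375,172), blue (448,175), green (303,245) and yellow (382,248). The brass-headed ones to leave are blue (307,183) and red (455,243).

```bash
cat > h.py <<'E'
import numpy as np,cv2
from workcell import manip
from scipy.spatial.transform import Rotation as R
HUE=dict(red=((0,6),(172,180)),yellow=((20,30),),green=((50,85),),blue=((105,125),))
def look(name="top"):
    c=manip.camera(name); z=c["z_map"]; v,u=np.mgrid[:420,:560]
    p=np.stack([(u-c["cx"])/c["fx"]*z,-(v-c["cy"])/c["fy"]*z,-z],-1)@c["T"][:3,:3].T+c["T"][:3,3]
    p[z==0]=np.nan
    return c,p
def cmask(img,col):
    h=cv2.cvtColor(img,cv2.COLOR_RGB2HSV)
    m=np.zeros(h.shape[:2],bool)
    for a,b in HUE[col]: m|=(h[...,0]>=a)&(h[...,0]<=b)
    return m&(h[...,1]>150)&(h[...,2]>50)
def blobs(m,amin):
    n,l,s,c=cv2.connectedComponentsWithStats(m.astype(np.uint8),connectivity=8)
    return [(l==i,s[i,4],c[i]) for i in range(1,n) if s[i,4]>=amin]
def line(P):
    m=np.nanmean(P,0); _,_,v=np.linalg.svd(P[:,:2]-m[:2],full_matrices=False); return m,v[0]
def to(x,y,z,head=None):
    """tool-frame shift + rotvec from the measured pose to x,y,z with closing axis at head deg"""
    s=manip.get_state(); q=s["tcp_rot"]; r=R.from_quat([*q[1:],q[0]])
    M=r.as_matrix(); hd=np.degrees(np.arctan2(M[1,1],M[0,1]))
    head=hd if head is None else head
    a=np.radians(head); yy=np.array([np.cos(a),np.sin(a),0]); zz=np.array([0,0,-1.])
    Rt=R.from_matrix(np.stack([np.cross(yy,zz),yy,zz],1))
    rv=(r.inv()*Rt).as_rotvec()
    d=np.array([x,y,z])-s["tcp_pos"]
    print("t",round(s["t"],2),"pos",s["tcp_pos"].round(4),"head",hd.round(1),"| shift now-axes",(M.T@d).round(4),"shift target-axes",(Rt.inv().apply(d)).round(4),"rotvec",rv.round(4))
E
python3 - <<'E'
from h import *
c,p=look(); img=c["image"]; z=p[...,2]
ok=z[np.abs(p[...,0]-.5)<.15]; print("bench z med",np.nanmedian(ok))
up=(z>0.006)&(z<0.05)
# reach of raised blobs
for col in HUE:
    m=cmask(img,col)&(p[...,1]>.05)&(p[...,1]<.4)&(p[...,0]>.4)&(p[...,0]<.65)&(z<.03)
    b=max(blobs(m,200),key=lambda b:b[1]); P=p[b[0]]; mm,ax=line(P)
    rc=cv2.minAreaRect(P[:,:2].astype(np.float32)*1000)
    print("strip",col,b[1],mm.round(4),"ang",np.degrees(np.arctan(ax[1]/ax[0])).round(2),np.round(rc[0],1),np.round(rc[1],1))
    # punches
    m=cmask(img,col)&(p[...,1]<.05)&(p[...,0]>.33)&(p[...,0]<.65)&(z<.05)
    for b in blobs(m,60):
        pc=np.nanmedian(p[b[0]],0)
        for w,_,_ in blobs(up,100):
            if (w&b[0]).sum()>20:
                P=p[w]; mm,ax=line(P); 
                if ax@(mm[:2]-pc[:2])<0: ax=-ax
                t=(P[:,:2]-pc[:2])@ax
                print(" punch",col,b[1],b[2].round(0),"paint",pc.round(4),"raised",len(P),mm.round(4),"ang",np.degrees(np.arctan2(ax[1],ax[0])).round(1),"t",t.min().round(4),t.max().round(4),"origin",(pc[:2]+.033*ax).round(4),"mid-ext",(pc[:2]+ax*(t.min()+t.max())/2).round(4), "zmax",P[:,2].max().round(3))
to(.5,-.1,.15,90)
E
```

```text
bench z med 0.00013073703728772035
strip red 1520 [0.5796 0.1412 0.0114] ang -3.24 [580.4 141.6] [ 49.1 140.3]
 punch red 136 [379. 189.] paint [ 0.559  -0.2327  0.0158] raised 480 [ 0.5958 -0.2262  0.0191] ang 10.9 t -0.0212 0.088 origin [ 0.5914 -0.2264] mid-ext [ 0.5918 -0.2264] zmax 0.032
 punch red 155 [453. 260.] paint [ 0.4083 -0.3793  0.0154] raised 552 [ 0.4475 -0.383   0.0193] ang -3.9 t -0.0208 0.0892 origin [ 0.4412 -0.3816] mid-ext [ 0.4424 -0.3817] zmax 0.034
strip yellow 1476 [0.5822 0.2531 0.0113] ang -3.32 [583.1 253.9] [ 50.3 135.6]
 punch yellow 163 [310. 165.] paint [ 0.6126 -0.0923  0.0264] raised 461 [ 0.5815 -0.0828  0.0202] ang 164.0 t -0.0151 0.0945 origin [ 0.5809 -0.0832] mid-ext [ 0.5744 -0.0814] zmax 0.031
 punch yellow 169 [456. 224.] paint [ 0.4818 -0.3832  0.0261] raised 552 [ 0.4475 -0.383   0.0193] ang 176.1 t -0.0156 0.0944 origin [ 0.4489 -0.381 ] mid-ext [ 0.4425 -0.3806] zmax 0.034
 punch yellow 135 [373. 262.] paint [ 0.4083 -0.2162  0.0155] raised 459 [ 0.4398 -0.2323  0.0178] ang -27.0 t -0.0217 0.0869 origin [ 0.4377 -0.2312] mid-ext [ 0.4373 -0.231 ] zmax 0.029
strip green 636 [0.6157 0.306  0.0114] ang -2.78 [605.7 306.7] [48.2 89.3]
strip blue 1439 [0.5817 0.1969 0.0115] ang -3.02 [582.1 196.9] [ 48.1 136.7]
 punch blue 134 [447. 191.] paint [ 0.551  -0.3739  0.0145] raised 447 [ 0.5832 -0.3777  0.0149] ang -2.7 t -0.0206 0.0862 origin [ 0.584  -0.3755] mid-ext [ 0.5838 -0.3755] zmax 0.023
 punch blue 96 [302. 199.] paint [ 0.5422 -0.0722  0.0159] raised 461 [ 0.5815 -0.0828  0.0202] ang -16.0 t -0.0213 0.0882 origin [ 0.574  -0.0813] mid-ext [ 0.5744 -0.0814] zmax 0.031
t 0.15 pos [0.2569 0.5695 0.2308] head 65.7 | shift now-axes [-0.4969 -0.5102  0.0813] shift target-axes [-0.2431 -0.6695  0.0808] rotvec [-9.000e-04 -1.000e-04 -4.238e-01]
```

Run:
```python
from h import *
for n in ("top","side"):
    c,p=look(n); img=c["image"]; z=p[...,2]; h=cv2.cvtColor(img,cv2.COLOR_RGB2HSV)
    m=(z>0.007)&(z<.034)&(p[...,1]>.08)&(p[...,1]<.37)&(p[...,0]>.44)&(p[...,0]<.72)
    b=max(blobs(m,200),key=lambda b:b[1]); rc=cv2.minAreaRect(p[b[0]][:,:2].astype(np.float32)*1000); print(n,"tray",rc)
    for col,lo,hi in (("green",50,90),("yellow",22,32),("blue",100,128),("red",170,180)):
        H=h[...,0]; k=(H>=lo)&(H<=hi)
        if col=="red": k|=H<=4
        k&=(h[...,1]>190)&(h[...,2]>25)&m&(z<.018)
        b=max(blobs(k,50),key=lambda b:b[1]); P=p[b[0]]; rc=cv2.minAreaRect(P[:,:2].astype(np.float32)*1000); print(col,b[1],np.round(rc[0],1),np.round(rc[1],1),round(rc[2],1),z[b[0]].mean().round(4))
    print("greenpix",h[255:264,296:300].reshape(-1,3)[::6].tolist() if n=="top" else h[225:229,226:234].reshape(-1,3)[::6].tolist())
    up=(z>.006)&(z<.05)&(p[...,1]<.05)&(p[...,0]>.34)&(p[...,0]<.68)
    for w,a,cc in blobs(up,100):
        P=p[w]; mm,ax=line(P); ax=ax*np.sign(ax[0]); t=(P[:,:2]-mm[:2])@ax
        print("raised",a,cc.round(0),mm.round(4),"ang",np.degrees(np.arctan2(ax[1],ax[0])).round(1),"len",np.ptp(t).round(4),"mid",(mm[:2]+ax*(t.max()+t.min())/2).round(4))
```

```text
top tray ((590.28564453125, 225.01165771484375), (262.9779968261719, 190.6001739501953), 86.99778747558594)Traceback (most recent call last):
  File "<stdin>", line 10, in <module>
ValueError: max() iterable argument is empty
```

```bash
cat >> h.py <<'E'
def raised(n):
    c,p=look(n); z=p[...,2]
    up=(z>.006)&(z<.05)&(p[...,1]<.05)&(p[...,0]>.34)&(p[...,0]<.68)
    for w,a,cc in blobs(up,100):
        P=p[w]; mm,ax=line(P); ax=ax*np.sign(ax[0]); t=(P[:,:2]-mm[:2])@ax
        print(n,a,cc.round(0),"ang",np.degrees(np.arctan2(ax[1],ax[0])).round(1),"len",np.ptp(t).round(4),"mid",(mm[:2]+ax*(t.max()+t.min())/2).round(4))
    m=(z>0.007)&(z<.034)&(p[...,1]>.08)&(p[...,1]<.37)&(p[...,0]>.44)&(p[...,0]<.72)
    b=max(blobs(m,200),key=lambda b:b[1]); print("tray",cv2.minAreaRect(p[b[0]][:,:2].astype(np.float32)*1000))
E
python3 - <<'E'
from h import *
raised("top"); raised("side")
to(.428,-.068,.15,90)
E
```

```text
top 1199 [554. 194.] ang -6.4 len 0.2397 mid [ 0.5602 -0.5951]
top 478 [375. 171.] ang 11.0 len 0.109 mid [ 0.5918 -0.227 ]
top 448 [448. 176.] ang -2.7 len 0.1076 mid [ 0.5838 -0.3776]
top 458 [306. 180.] ang -16.0 len 0.1094 mid [ 0.5744 -0.0808]
top 117 [415. 210.] ang -85.8 len 0.0243 mid [ 0.5129 -0.3061]
top 556 [455. 241.] ang -3.9 len 0.1098 mid [ 0.4424 -0.3826]
top 406 [302. 243.] ang -16.3 len 0.1092 mid [ 0.4488 -0.0701]
top 464 [381. 247.] ang -27.2 len 0.1087 mid [ 0.4373 -0.231 ]
tray ((590.0684204101562, 224.93722534179688), (262.60638427734375, 190.2252960205078), 87.00347137451172)
side 337 [244. 227.] ang -17.4 len 0.1091 mid [ 0.447  -0.0718]
side 384 [297. 227.] ang -18.8 len 0.1113 mid [ 0.5732 -0.0833]
side 455 [312. 270.] ang 7.7 len 0.1093 mid [ 0.5926 -0.23  ]
side 441 [242. 276.] ang -29.1 len 0.1092 mid [ 0.4356 -0.2333]
side 122 [279. 300.] ang -80.1 len 0.0252 mid [ 0.512  -0.3049]
side 524 [319. 327.] ang -4.1 len 0.1091 mid [ 0.5838 -0.3795]
side 661 [249. 334.] ang -7.9 len 0.1108 mid [ 0.4415 -0.3864]
tray ((590.2454223632812, 227.12026977539062), (272.6173400878906, 189.31703186035156), 86.68946838378906)
t 0.3 pos [0.257  0.5696 0.2311] head 65.7 | shift now-axes [-0.4181 -0.5108  0.0813] shift target-axes [-0.171  -0.6376  0.0811] rotvec [-0.0005 -0.     -0.4238]
```

>>> step_arm(motion=[0,0,0,0,0,-0.068,0.7,0,0,0,0,0,-0.068,0.7,-0.0203,-0.0311,0.0073,0,0,0,0.7,-0.0203,-0.0311,0.0073,0,0,0,0.7,-0.0203,-0.0311,0.0073,0,0,0,0.7,-0.0203,-0.0311,0.0073,0,0,0,0.7,-0.0203,-0.0311,0.0073,0,0,0,0.7,-0.0203,-0.0311,0.0073,0,0,0,0.7,-0.0203,-0.0311,0.0073,0,0,0,0.7,-0.0203,-0.0311,0.0073,0,0,0,0.7,-0.0203,-0.0311,0.0073,0,0,0,0.7,-0.0203,-0.0311,0.0073,0,0,0,0.7,-0.0203,-0.0311,0.0073,0,0,0,0.7,-0.0203,-0.0311,0.0073,0,0,0,0.7,-0.0203,-0.0311,0.0073,0,0,0,0.7,-0.0203,-0.0311,0.0073,0,0,0,0.7,-0.0203,-0.0311,0.0073,0,0,0,0.7,-0.0203,-0.0311,0.0073,0,0,0,0.7,-0.0203,-0.0311,0.0073,0,0,0,0.7,-0.0203,-0.0311,0.0073,0,0,0,0.7])

```text
t: 1.97
tcp_pos: [0.4488, -0.0727, 0.0997]
tcp_rot: [0.0, 0.143, 0.99, -0.0]
contact_force: [1.3, 1.3, 0.5]
opening: 0.0598
grip_force: 0.0
```

```bash
python3 -c "
from h import *
to(.448,-.071,.005,73.5);print(manip.get_state()['opening'],manip.get_state()['qpos'].round(2))"
```

```text
t 1.97 pos [ 0.4488 -0.0727  0.0997] head 73.5 | shift now-axes [0.0013 0.0014 0.0947] shift target-axes [0.0012 0.0014 0.0947] rotvec [0.     0.0006 0.0005]
0.05979857031344243 [-0.19  0.32  0.33  2.15 -0.16  0.7   1.53]
```

>>> step_arm(motion=[0.001,0.001,0.02,0,0,0,0.6,0,0,0.025,0,0,0,0.6,0,0,0.025,0,0,0,0.6,0,0,0.015,0,0,0,0.6,0,0,0.01,0,0,0,0.6,0,0,0,0,0,0,0,0,0,0,0,0,0,0,0,0,0,0,0,0,0,0,0,0,0,0,0,0,0,0,0,0,0,0,0,0,0,0,0,0,0,0])

```text
t: 2.88
tcp_pos: [0.4485, -0.0696, 0.0059]
tcp_rot: [0.001, 0.143, 0.99, 0.0]
contact_force: [-1.3, -0.8, 7.8]
opening: 0.0123
grip_force: 59.9
```

>>> step_arm(motion=[0,0,-0.02,0,0,0,0,0,0,-0.02,0,0,0,0,0,0,-0.02,0,0,0,0,0,0,-0.02,0,0,0,0,0,0,0,0,0,-0.0785,0,0,0,0,0,0,-0.0785,0,0,0,0,0,0,-0.0785,0,-0.0097,0.0297,0,0,0,0,0,-0.0097,0.0297,0,0,0,0,0,-0.0097,0.0297,0,0,0,0,0,-0.0097,0.0297,0,0,0,0,0,-0.0097,0.0297,0,0,0,0,0,-0.0097,0.0297,0,0,0,0,0,-0.0097,0.0297,0,0,0,0,0,-0.0097,0.0297,0,0,0,0,0,-0.0097,0.0297,0,0,0,0,0,-0.0097,0.0297,0,0,0,0,0,-0.0097,0.0297,0,0,0,0,0,-0.0097,0.0297,0,0,0,0,0,-0.0097,0.0297,0,0,0,0,0])

```text
t: 4.55
tcp_pos: [0.5942, 0.3111, 0.0857]
tcp_rot: [0.0, 0.026, 1.0, 0.0]
contact_force: [0.7, -0.6, -2.3]
opening: 0.0125
grip_force: 59.0
```

```bash
python3 -c "
from h import *
c,p=look('side');cv2.imwrite('pics/s1.png',cv2.resize(c['image'][90:260,180:400,::-1],None,fx=3,fy=3))
c,p=look('top');print(manip.get_state()['opening'])
to(.5947,.309,.018,87)"
```

```text
0.011981242633607706
t 4.65 pos [0.5939 0.3152 0.0853] head 87.3 | shift now-axes [-0.0011 -0.0063  0.0673] shift target-axes [-0.0012 -0.0061  0.0673] rotvec [0.0025 0.0009 0.0054]
```

View pics/s1.png

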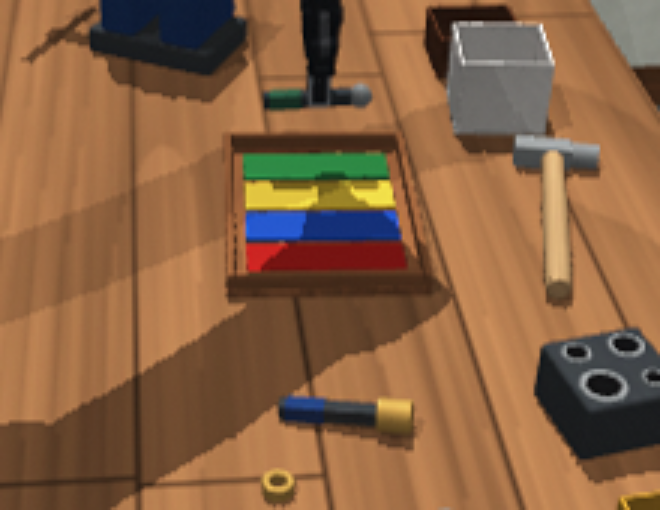

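The green punch is gripped level above the tray, at crop pixel (318, 97). I'll let it settle and go lower.

>>> step_arm(motion=[0,0,0,0,0,0,0,0,0,0,0,0,0,0,0,0,0.02,0,0,0,0,0,0,0.02,0,0,0,0,0,0,0,0,0,0,0])

```text
t: 5.07
tcp_pos: [0.5922, 0.3074, 0.042]
tcp_rot: [-0.002, 0.027, 1.0, -0.001]
contact_force: [-0.4, -0.3, -2.5]
opening: 0.0123
grip_force: 59.0
```

```bash
python3 -c "
from h import *
to(.5947,.309,.018,87)"
```

```text
t 5.07 pos [0.5922 0.3074 0.042 ] head 86.9 | shift now-axes [-0.0025  0.0019  0.024 ] shift target-axes [-0.0024  0.0018  0.024 ] rotvec [-0.0029 -0.0037 -0.0011]
```

>>> step_arm(motion=[-0.001,0.001,0.01,0,0,0,0,0,0,0.006,0,0,0,0,0,0,0.004,0,0,0,0,0,0,0.003,0,0,0,0,0,0,0,0,0,0,0])

```text
t: 5.48
tcp_pos: [0.5949, 0.3102, 0.0217]
tcp_rot: [-0.0, 0.026, 1.0, -0.0]
contact_force: [0.3, -0.5, -1.6]
opening: 0.0121
grip_force: 59.0
```

>>> step_arm(motion=[0,0,0.0025,0,0,0,0,0,0,0.0015,0,0,0,0,0,0,0,0,0,0,0])

```text
t: 5.73
tcp_pos: [0.5951, 0.3105, 0.0182]
tcp_rot: [0.0, 0.026, 1.0, 0.0]
contact_force: [-0.2, -0.4, 0.1]
opening: 0.0122
grip_force: 59.3
```

>>> step_arm(motion=[0,0,0,0,0,0,0.3,0,0,0,0,0,0,0.35,0,0,0,0,0,0,0.35,0,0,0,0,0,0,0.35,0,0,-0.01,0,0,0,0.35,0,0,-0.03,0,0,0,0.35,0,0,-0.04,0,0,0,0.35,0,0,0,0,0,0,0.35])

```text
t: 6.4
tcp_pos: [0.5981, 0.3117, 0.1058]
tcp_rot: [0.004, 0.026, 1.0, 0.002]
contact_force: [2.0, 0.3, 1.3]
opening: 0.03
grip_force: 0.0
```

```bash
python3 -c "
from h import *
c,p=look('side');cv2.imwrite('pics/s2.png',cv2.resize(c['image'][110:280,180:400,::-1],None,fx=3,fy=3))
to(.437,-.231,.1,62.7);print(manip.get_state()['opening'])"
```

```text
t 6.45 pos [0.5971 0.3114 0.1028] head 87.0 | shift now-axes [ 0.1315 -0.55   -0.    ] shift target-axes [-0.1065 -0.5554  0.0028] rotvec [0.005 0.005 0.424]
0.029850902205781772
```

View pics/s2.png

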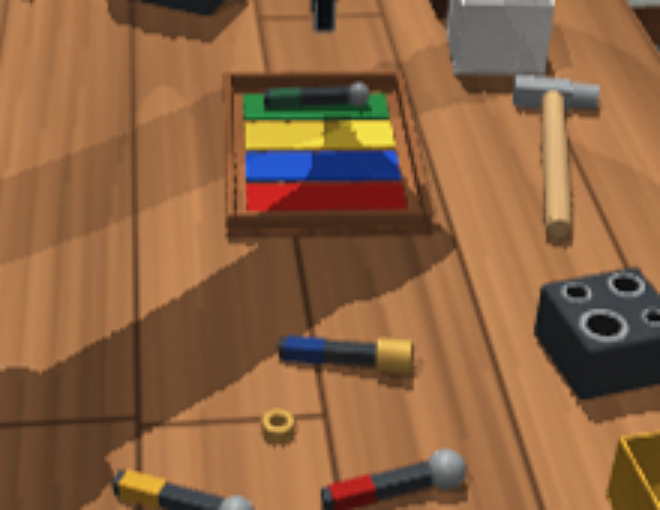

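Green lies on its strip, ball end at crop pixel (357, 95). Yellow is next.

>>> step_arm(motion=[0,0,0,0,0,0.106,0.5,0,0,0,0,0,0.106,0.6,0,0,0,0,0,0.106,0.6,0,0,0,0,0,0.106,0.6,-0.0067,-0.0347,0,0,0,0,0.6,-0.0067,-0.0347,0,0,0,0,0.6,-0.0067,-0.0347,0,0,0,0,0.6,-0.0067,-0.0347,0,0,0,0,0.6,-0.0067,-0.0347,0,0,0,0,0.6,-0.0067,-0.0347,0,0,0,0,0.6,-0.0067,-0.0347,0,0,0,0,0.6,-0.0067,-0.0347,0,0,0,0,0.6,-0.0067,-0.0347,0,0,0,0,0.6,-0.0067,-0.0347,0,0,0,0,0.6,-0.0067,-0.0347,0,0,0,0,0.6,-0.0067,-0.0347,0,0,0,0,0.6,-0.0067,-0.0347,0,0,0,0,0.6,-0.0067,-0.0347,0,0,0,0,0.6,-0.0067,-0.0347,0,0,0,0,0.6,-0.0067,-0.0347,0,0,0,0,0.6])

```text
t: 8.12
tcp_pos: [0.4349, -0.2337, 0.0982]
tcp_rot: [0.0, 0.236, 0.972, 0.0]
contact_force: [0.5, -0.3, 0.0]
opening: 0.051
grip_force: 0.0
```

>>> step_arm(motion=[0,0,0.01,0,0,0,0.6,0,0,0.015,0,0,0,0.6,0,0,0,0,0,0,0.6,0,0,0,0,0,0,0.6])

```text
t: 8.45
tcp_pos: [0.4353, -0.232, 0.0727]
tcp_rot: [-0.001, 0.236, 0.972, 0.0]
contact_force: [0.1, 0.6, 0.8]
opening: 0.0513
grip_force: 0.0
```

```bash
python3 -c "
from h import *
to(.437,-.231,.006,62.7)"
```

```text
t 8.45 pos [ 0.4353 -0.232   0.0727] head 62.7 | shift now-axes [-0.0012  0.0017  0.0667] shift target-axes [-0.0011  0.0016  0.0667] rotvec [-0.0002 -0.0013  0.0002]
```

>>> step_arm(motion=[-0.001,0.001,0.02,0,0,0,0.6,0,0,0.02,0,0,0,0.6,0,0,0.016,0,0,0,0.6,0,0,0.01,0,0,0,0.6,0,0,0,0,0,0,0.6,0,0,0,0,0,0,0,0,0,0,0,0,0,0,0,0,0,0,0,0,0,0,0,0,0,0,0,0,0,0,0,0,0,0,0])

```text
t: 9.28
tcp_pos: [0.4377, -0.2319, 0.008]
tcp_rot: [0.001, 0.236, 0.972, -0.0]
contact_force: [-1.8, 1.4, 8.8]
opening: 0.0123
grip_force: 59.2
```

>>> step_arm(motion=[0,0,-0.015,0,0,0,0,0,0,-0.018,0,0,-0.106,0,0,0,-0.018,0,0,-0.106,0,0,0,-0.018,0,0,-0.106,0,0,0,-0.012,0,0,-0.106,0,-0.0086,0.0328,0,0,0,0,0,-0.0086,0.0328,0,0,0,0,0,-0.0086,0.0328,0,0,0,0,0,-0.0086,0.0328,0,0,0,0,0,-0.0086,0.0328,0,0,0,0,0,-0.0086,0.0328,0,0,0,0,0,-0.0086,0.0328,0,0,0,0,0,-0.0086,0.0328,0,0,0,0,0,-0.0086,0.0328,0,0,0,0,0,-0.0086,0.0328,0,0,0,0,0,-0.0086,0.0328,0,0,0,0,0,-0.0086,0.0328,0,0,0,0,0,-0.0086,0.0328,0,0,0,0,0,-0.0086,0.0328,0,0,0,0,0,-0.0086,0.0328,0,0,0,0,0])

```text
t: 10.95
tcp_pos: [0.5918, 0.2545, 0.0886]
tcp_rot: [0.0, 0.026, 1.0, -0.0]
contact_force: [-0.1, -1.0, -2.0]
opening: 0.0121
grip_force: 59.4
```

>>> step_arm(motion=[0,0,0,0,0,0,0,0,0,0,0,0,0,0,0,0,0.02,0,0,0,0,0,0,0.02,0,0,0,0,0,0,0,0,0,0,0,0,0,0,0,0,0,0])

```text
t: 11.45
tcp_pos: [0.5912, 0.2517, 0.0478]
tcp_rot: [-0.001, 0.027, 1.0, -0.001]
contact_force: [-0.2, -0.6, -1.3]
opening: 0.0117
grip_force: 59.4
```

```bash
python3 -c "
from h import *
c,p=look('side');cv2.imwrite('pics/s3.png',cv2.resize(c['image'][110:280,180:400,::-1],None,fx=3,fy=3))
to(.592,.253,.018,87);print(manip.get_state()['contact_force'])"
```

```text
t 11.5 pos [0.5918 0.2521 0.0488] head 87.0 | shift now-axes [-0.0001  0.0009  0.0308] shift target-axes [-0.0001  0.0009  0.0308] rotvec [-0.0004  0.0003 -0.0007]
[ 0.0821038  -0.12371973 -1.88079683]
```

View pics/s3.png

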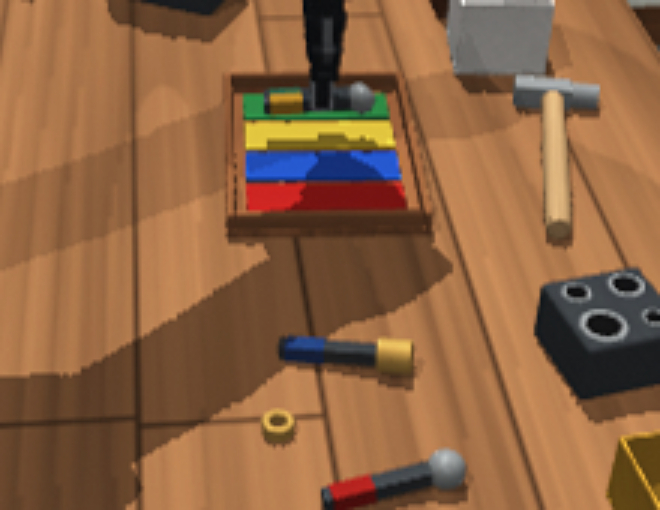

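Yellow is held level above its strip, at crop pixel (320, 98). Lowering it.

>>> step_arm(motion=[0,0.001,0.012,0,0,0,0,0,0,0.008,0,0,0,0,0,0,0.004,0,0,0,0,0,0,0.002,0,0,0,0,0,0,0.001,0,0,0,0,0,0,0,0,0,0,0])

```text
t: 12.0
tcp_pos: [0.5916, 0.2538, 0.0208]
tcp_rot: [-0.0, 0.026, 1.0, -0.0]
contact_force: [-0.0, 0.4, -2.0]
opening: 0.0122
grip_force: 59.4
```

>>> step_arm(motion=[0,0,0.0015,0,0,0,0,0,0,0.0015,0,0,0,0,0,0,0,0,0,0,0])

```text
t: 12.25
tcp_pos: [0.592, 0.254, 0.0198]
tcp_rot: [0.0, 0.026, 1.0, 0.0]
contact_force: [-10.8, -4.1, 26.4]
opening: 0.0125
grip_force: 62.9
```

>>> step_arm(motion=[0,0,-0.001,0,0,0,0,0,0,0,0,0,0,0,0,0,0,0,0,0,0.3,0,0,0,0,0,0,0.35,0,0,0,0,0,0,0.35,0,0,0,0,0,0,0.35,0,0,-0.01,0,0,0,0.35,0,0,-0.025,0,0,0,0.35,0,0,-0.03,0,0,0,0.35,0,0,-0.015,0,0,0,0.35,0,0,0,0,0,0,0.35])

```text
t: 13.17
tcp_pos: [0.5935, 0.2545, 0.1034]
tcp_rot: [0.003, 0.026, 1.0, 0.001]
contact_force: [0.7, 0.5, 0.5]
opening: 0.0298
grip_force: 0.0
```

```bash
python3 -c "
from h import *
to(.592,-.228,.1,100.8);print(manip.get_state()['opening'])"
```

```text
t 13.17 pos [0.5935 0.2545 0.1034] head 87.0 | shift now-axes [-0.0238 -0.4819  0.0022] shift target-axes [ 0.0919 -0.4737  0.0034] rotvec [ 0.0021  0.0053 -0.241 ]
0.029844542766046377
```

>>> step_arm(motion=[0,0,0,0,0,-0.0803,0.5,0,0,0,0,0,-0.0803,0.6,0,0,0,0,0,-0.0803,0.6,0.0061,-0.0316,0,0,0,0,0.6,0.0061,-0.0316,0,0,0,0,0.6,0.0061,-0.0316,0,0,0,0,0.6,0.0061,-0.0316,0,0,0,0,0.6,0.0061,-0.0316,0,0,0,0,0.6,0.0061,-0.0316,0,0,0,0,0.6,0.0061,-0.0316,0,0,0,0,0.6,0.0061,-0.0316,0,0,0,0,0.6,0.0061,-0.0316,0,0,0,0,0.6,0.0061,-0.0316,0,0,0,0,0.6,0.0061,-0.0316,0,0,0,0,0.6,0.0061,-0.0316,0,0,0,0,0.6,0.0061,-0.0316,0,0,0,0,0.6,0.0061,-0.0316,0,0,0,0,0.6,0.0061,-0.0316,0,0,0,0,0.6])

```text
t: 14.67
tcp_pos: [0.5902, -0.2304, 0.099]
tcp_rot: [-0.0, -0.094, 0.996, 0.0]
contact_force: [0.4, 1.2, 0.1]
opening: 0.0513
grip_force: 0.0
```

>>> step_arm(motion=[0,0,0.01,0,0,0,0.6,0,0,0.015,0,0,0,0.6,0,0,0,0,0,0,0.6,0,0,0,0,0,0,0.6])

```text
t: 15.0
tcp_pos: [0.5901, -0.2284, 0.0735]
tcp_rot: [-0.001, -0.094, 0.996, 0.0]
contact_force: [-0.7, -0.1, 0.9]
opening: 0.0509
grip_force: 0.0
```

```bash
python3 -c "
from h import *
raised('top')
c,p=look('top');cv2.imwrite('pics/t3.png',cv2.resize(c['image'][120:290,80:480,::-1],None,fx=2,fy=2))
to(.592,-.228,.008,100.8)"
```

```text
top 1211 [554. 194.] ang -6.4 len 0.2404 mid [ 0.5606 -0.5952]
top 145 [371. 154.] ang -40.5 len 0.0285 mid [ 0.6326 -0.2192]
top 460 [306. 180.] ang -15.9 len 0.1093 mid [ 0.5743 -0.0808]
top 101 [377. 188.] ang 7.0 len 0.0463 mid [ 0.5617 -0.2299]
tray ((590.1729125976562, 225.2699432373047), (263.65460205078125, 190.3429718017578), 86.99321746826172)
t 15.1 pos [ 0.591  -0.2285  0.0746] head 100.8 | shift now-axes [-0.0011  0.0003  0.0666] shift target-axes [-0.0011  0.0003  0.0666] rotvec [-0.0002  0.0004  0.0007]
```

View pics/t3.png

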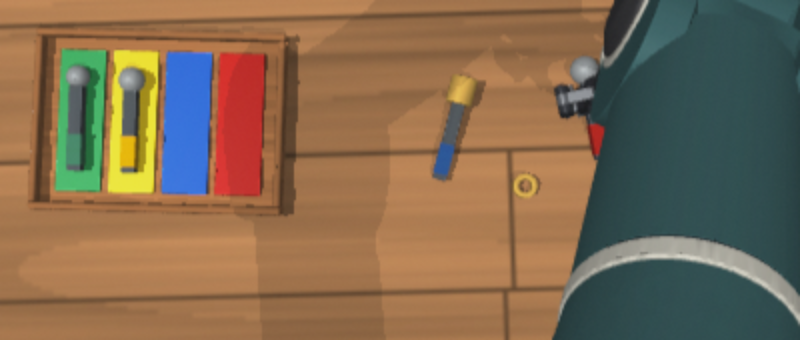

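Green (crop 78,118) and yellow (130,118) lie centred on their strips. Picking up red.

>>> step_arm(motion=[-0.001,0,0.02,0,0,0,0.6,0,0,0.02,0,0,0,0.6,0,0,0.016,0,0,0,0.6,0,0,0.0105,0,0,0,0.6,0,0,0,0,0,0,0.6,0,0,0,0,0,0,0,0,0,0,0,0,0,0,0,0,0,0,0,0,0,0,0,0,0,0,0,0,0,0,0,0,0,0,0])

```text
t: 15.93
tcp_pos: [0.5924, -0.2291, 0.0087]
tcp_rot: [0.001, -0.094, 0.996, -0.0]
contact_force: [-0.4, 0.2, 6.7]
opening: 0.0118
grip_force: 59.3
```

>>> step_arm(motion=[0,0,-0.015,0,0,0,0,0,0,-0.022,0,0,0.0803,0,0,0,-0.022,0,0,0.0803,0,0,0,-0.022,0,0,0.0803,0,0.0016,0.0231,0,0,0,0,0,0.0016,0.0231,0,0,0,0,0,0.0016,0.0231,0,0,0,0,0,0.0016,0.0231,0,0,0,0,0,0.0016,0.0231,0,0,0,0,0,0.0016,0.0231,0,0,0,0,0,0.0016,0.0231,0,0,0,0,0,0.0016,0.0231,0,0,0,0,0,0.0016,0.0231,0,0,0,0,0,0.0016,0.0231,0,0,0,0,0,0.0016,0.0231,0,0,0,0,0,0.0016,0.0231,0,0,0,0,0,0.0016,0.0231,0,0,0,0,0,0.0016,0.0231,0,0,0,0,0,0.0016,0.0231,0,0,0,0,0,0.0016,0.0231,0,0,0,0,0])

```text
t: 17.6
tcp_pos: [0.5853, 0.1429, 0.0898]
tcp_rot: [0.0, 0.026, 1.0, 0.0]
contact_force: [0.4, 0.0, -2.2]
opening: 0.0119
grip_force: 58.9
```

>>> step_arm(motion=[0,0,0,0,0,0,0,0,0,0,0,0,0,0,0,0,0.02,0,0,0,0,0,0,0.02,0,0,0,0,0,0,0,0,0,0,0,0,0,0,0,0,0,0])

```text
t: 18.1
tcp_pos: [0.5851, 0.1405, 0.0486]
tcp_rot: [-0.001, 0.027, 1.0, -0.0]
contact_force: [-0.2, 0.4, -2.2]
opening: 0.0121
grip_force: 58.9
```

```bash
python3 -c "
from h import *
c,p=look('side');cv2.imwrite('pics/s4.png',cv2.resize(c['image'][110:280,180:400,::-1],None,fx=3,fy=3))
to(.586,.141,.021,87);print(manip.get_state()['contact_force'])"
```

```text
t 18.15 pos [0.5857 0.1409 0.0494] head 86.9 | shift now-axes [-0.0002  0.0001  0.0284] shift target-axes [-0.0003  0.0001  0.0284] rotvec [-0.0002  0.0004 -0.001 ]
[-0.41378047 -0.25935688 -2.23742073]
```

View pics/s4.png

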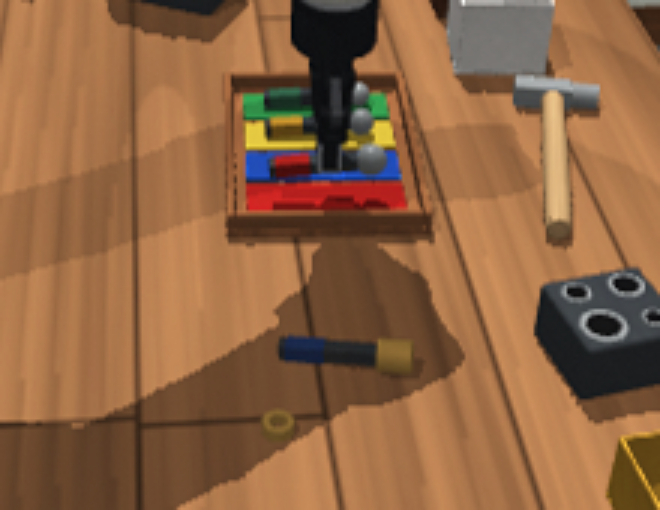

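Red is held slightly ball-up, as it lay, at crop pixel (330, 162), above its strip. Lowering it.

>>> step_arm(motion=[0,0,0.012,0,0,0,0,0,0,0.008,0,0,0,0,0,0,0.004,0,0,0,0,0,0,0.002,0,0,0,0,0,0,0.001,0,0,0,0,0,0,0,0,0,0,0])

```text
t: 18.65
tcp_pos: [0.5853, 0.1416, 0.0213]
tcp_rot: [-0.0, 0.026, 1.0, -0.0]
contact_force: [-0.1, -0.2, -2.0]
opening: 0.0122
grip_force: 59.0
```

>>> step_arm(motion=[0,0,0.001,0,0,0,0,0,0,0,0,0,0,0])

```text
t: 18.82
tcp_pos: [0.5856, 0.1418, 0.0208]
tcp_rot: [0.0, 0.026, 1.0, 0.0]
contact_force: [-1.8, -0.2, 2.1]
opening: 0.0119
grip_force: 59.6
```

>>> step_arm(motion=[0,0,0,0,0,0,0.3,0,0,0,0,0,0,0.35,0,0,0,0,0,0,0.35,0,0,0,0,0,0,0.35,0,0,-0.01,0,0,0,0.35,0,0,-0.025,0,0,0,0.35,0,0,-0.03,0,0,0,0.35,0,0,-0.015,0,0,0,0.35,0,0,0,0,0,0,0.35])

```text
t: 19.57
tcp_pos: [0.5872, 0.1421, 0.1047]
tcp_rot: [0.003, 0.026, 1.0, 0.001]
contact_force: [-0.2, -0.1, -0.4]
opening: 0.0299
grip_force: 0.0
```

```bash
python3 -c "
from h import *
to(.584,-.378,.1,87.3);print(manip.get_state()['opening'])"
```

```text
t 19.57 pos [0.5872 0.1421 0.1047] head 87.0 | shift now-axes [-0.024  -0.5196  0.0038] shift target-axes [-0.0213 -0.5197  0.0047] rotvec [ 0.0019  0.0052 -0.0053]
0.029870861400273205
```

>>> step_arm(motion=[-0.0012,-0.0289,0,0,0,-0.005,0.5,-0.0012,-0.0289,0,0,0,0,0.6,-0.0012,-0.0289,0,0,0,0,0.6,-0.0012,-0.0289,0,0,0,0,0.6,-0.0012,-0.0289,0,0,0,0,0.6,-0.0012,-0.0289,0,0,0,0,0.6,-0.0012,-0.0289,0,0,0,0,0.6,-0.0012,-0.0289,0,0,0,0,0.6,-0.0012,-0.0289,0,0,0,0,0.6,-0.0012,-0.0289,0,0,0,0,0.6,-0.0012,-0.0289,0,0,0,0,0.6,-0.0012,-0.0289,0,0,0,0,0.6,-0.0012,-0.0289,0,0,0,0,0.6,-0.0012,-0.0289,0,0,0,0,0.6,-0.0012,-0.0289,0,0,0,0,0.6,-0.0012,-0.0289,0,0,0,0,0.6,-0.0012,-0.0289,0,0,0,0,0.6,-0.0012,-0.0289,0,0,0,0,0.6])

```text
t: 21.07
tcp_pos: [0.5818, -0.3802, 0.1004]
tcp_rot: [-0.0, 0.024, 1.0, 0.0]
contact_force: [0.4, -0.5, -0.1]
opening: 0.0511
grip_force: 0.0
```

>>> step_arm(motion=[0,0,0.01,0,0,0,0.6,0,0,0.015,0,0,0,0.6,0,0,0,0,0,0,0.6,0,0,0,0,0,0,0.6])

```text
t: 21.4
tcp_pos: [0.582, -0.3773, 0.0742]
tcp_rot: [-0.001, 0.023, 1.0, 0.001]
contact_force: [0.7, -0.1, 0.5]
opening: 0.0512
grip_force: 0.0
```

```bash
python3 -c "
from h import *
to(.584,-.378,.006,87.3)"
```

```text
t 21.4 pos [ 0.582  -0.3773  0.0742] head 87.4 | shift now-axes [-0.0022 -0.0007  0.0682] shift target-axes [-0.0021 -0.0006  0.0682] rotvec [ 0.0016 -0.0019  0.001 ]
```

>>> step_arm(motion=[-0.001,0,0.02,0,0,0,0.6,0,0,0.022,0,0,0,0.6,0,0,0.016,0,0,0,0.6,0,0,0.01,0,0,0,0.6,0,0,0,0,0,0,0.6,0,0,0,0,0,0,0,0,0,0,0,0,0,0,0,0,0,0,0,0,0,0,0,0,0,0,0,0,0,0,0,0,0,0,0])

```text
t: 22.23
tcp_pos: [0.5838, -0.3795, 0.0089]
tcp_rot: [0.001, 0.024, 1.0, -0.001]
contact_force: [-0.8, 0.9, 6.3]
opening: 0.0116
grip_force: 59.9
```

>>> step_arm(motion=[0,0,-0.015,0,0,0,0,0,0,-0.022,0,0,0.005,0,0,0,-0.022,0,0,0,0,0,0,-0.022,0,0,0,0,0.0016,0.036,0,0,0,0,0,0.0016,0.036,0,0,0,0,0,0.0016,0.036,0,0,0,0,0,0.0016,0.036,0,0,0,0,0,0.0016,0.036,0,0,0,0,0,0.0016,0.036,0,0,0,0,0,0.0016,0.036,0,0,0,0,0,0.0016,0.036,0,0,0,0,0,0.0016,0.036,0,0,0,0,0,0.0016,0.036,0,0,0,0,0,0.0016,0.036,0,0,0,0,0,0.0016,0.036,0,0,0,0,0,0.0016,0.036,0,0,0,0,0,0.0016,0.036,0,0,0,0,0,0.0016,0.036,0,0,0,0,0,0.0016,0.036,0,0,0,0,0])

```text
t: 23.9
tcp_pos: [0.5877, 0.1994, 0.0899]
tcp_rot: [0.001, 0.026, 1.0, 0.0]
contact_force: [-0.0, 0.2, -1.9]
opening: 0.0118
grip_force: 59.0
```

>>> step_arm(motion=[0,0,0,0,0,0,0,0,0,0,0,0,0,0,0,0,0.02,0,0,0,0,0,0,0.015,0,0,0,0,0,0,0,0,0,0,0,0,0,0,0,0,0,0])

```text
t: 24.4
tcp_pos: [0.5878, 0.1963, 0.0538]
tcp_rot: [-0.0, 0.027, 1.0, -0.0]
contact_force: [0.7, -0.0, -2.0]
opening: 0.0121
grip_force: 59.1
```

```bash
python3 -c "
from h import *
c,p=look('side');cv2.imwrite('pics/s5.png',cv2.resize(c['image'][110:280,180:400,::-1],None,fx=3,fy=3))
to(.589,.197,.021,87);print(manip.get_state()['contact_force'])"
```

```text
t 24.45 pos [0.5883 0.1967 0.0545] head 86.9 | shift now-axes [-0.0007  0.0004  0.0335] shift target-axes [-0.0007  0.0004  0.0335] rotvec [-0.0001  0.0007 -0.0011]
[ 0.43688707 -0.24516988 -1.68834326]
```

View pics/s5.png

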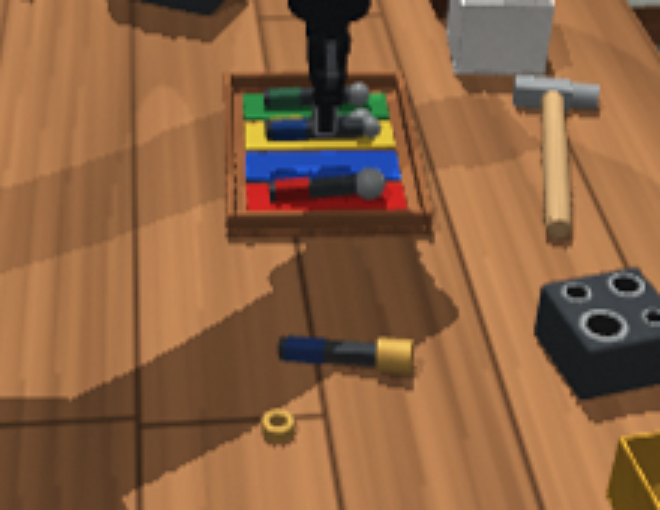

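Red lies on its strip at crop (325,187), and blue is held above its own. Lowering it between its neighbours with the fingers closed on the shank.

>>> step_arm(motion=[0,0,0.015,0,0,0,0,0,0,0.01,0,0,0,0,0,0,0.005,0,0,0,0,0,0,0.002,0,0,0,0,0,0,0.0005,0,0,0,0,0,0,0,0,0,0,0])

```text
t: 24.95
tcp_pos: [0.588, 0.1975, 0.0213]
tcp_rot: [0.0, 0.026, 1.0, 0.0]
contact_force: [0.4, -0.2, -2.8]
opening: 0.012
grip_force: 59.1
```

>>> step_arm(motion=[0,0,0.001,0,0,0,0,0,0,0,0,0,0,0])

```text
t: 25.12
tcp_pos: [0.5882, 0.1977, 0.0208]
tcp_rot: [0.0, 0.026, 1.0, 0.0]
contact_force: [-3.4, -1.0, 6.3]
opening: 0.0114
grip_force: 60.2
```

>>> step_arm(motion=[0,0,0,0,0,0,0.25,0,0,0,0,0,0,0.3,0,0,0,0,0,0,0.3,0,0,0,0,0,0,0.3,0,0,-0.01,0,0,0,0.3,0,0,-0.025,0,0,0,0.3,0,0,-0.035,0,0,0,0.3,0,0,-0.035,0,0,0,0.3,0,-0.035,0,0,0,0,0.3,0,-0.035,0,0,0,0,0.3,0,-0.035,0,0,0,0,0.3,0,-0.035,0,0,0,0,0.3,0,-0.035,0,0,0,0,0.3,0,-0.035,0,0,0,0,0.3,0,-0.035,0,0,0,0,0.3,0,-0.035,0,0,0,0,0.3,0,-0.035,0,0,0,0,0.3,0,-0.035,0,0,0,0,0.3,0,-0.035,0,0,0,0,0.3,0,0,0,0,0,0,0.3])

```text
t: 26.78
tcp_pos: [0.5661, -0.1948, 0.1261]
tcp_rot: [0.0, 0.03, 1.0, -0.002]
contact_force: [-0.6, -0.5, 0.4]
opening: 0.0258
grip_force: 0.0
```

Run:
```python
from h import *
c,p=look('top');cv2.imwrite('pics/t5.png',cv2.resize(c['image'][120:290,80:480,::-1],None,fx=2,fy=2))
z=p[...,2]; a=np.radians(-3); ex=np.array([np.cos(a),np.sin(a)]); ey=np.array([-ex[1],ex[0]])
q=p[...,:2]-np.array([.5902,.2251]); X=q@ex; Y=q@ey
for col,o in (("red",-.084),("blue",-.028),("yellow",.028),("green",.084)):
    k=(abs(X)<.08)&(abs(Y-o)<.024)&(z>.0165)&(z<.05)
    x,y=X[k],Y[k]-o; f=np.polyfit(x,y,1)
    print(col,k.sum(),"mid",((x.max()+x.min())/2).round(4),"len",np.ptp(x).round(4),"across at mid",np.polyval(f,(x.max()+x.min())/2).round(4),"ang",f[0].round(3),"zmax",z[k].max().round(3))
raised('side'); print(manip.get_state()['t'],manip.get_state()['tcp_pos'].round(3))
```

```text
red 479 mid 0.004 len 0.1143 across at mid -0.0009 ang -0.003 zmax 0.044
blue 433 mid 0.0022 len 0.1138 across at mid -0.001 ang -0.008 zmax 0.034
yellow 488 mid -0.0066 len 0.1224 across at mid -0.0015 ang -0.023 zmax 0.04
green 476 mid 0.0009 len 0.1088 across at mid -0.0012 ang -0.012 zmax 0.038
side 348 [297. 227.] ang -19.3 len 0.1108 mid [ 0.5734 -0.0838]
side 121 [279. 300.] ang 89.8 len 0.0241 mid [ 0.5122 -0.3045]
side 664 [249. 334.] ang -7.8 len 0.1105 mid [ 0.4416 -0.3865]
tray ((548.4320068359375, 227.28053283691406), (265.99700927734375, 104.88993072509766), 86.4842300415039)
26.8833 [ 0.567 -0.189  0.126]
```

View pics/t5.png

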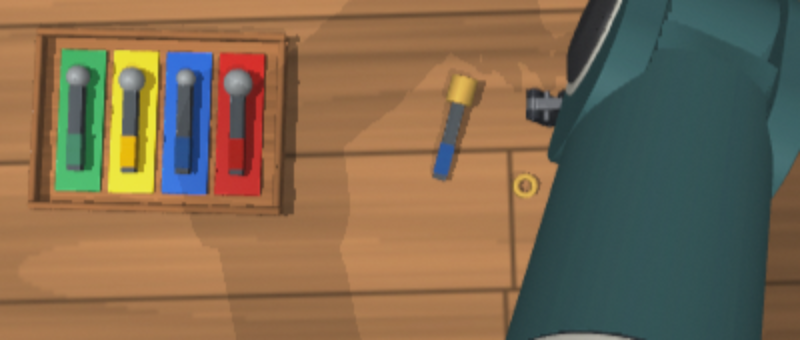

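All four ball punches (crop columns 78, 130, 185 and 237; row about 120) lie centred on their strips. Both brass-headed ones are where they started. Handing in.

```bash
python3 -c "
from workcell import manip
print(manip.close_job())"
```

```text
the job is handed in; nothing more can be done
None
```

All four ball punches are lying flat and centred on the strips of their colours, both flat-faced punches are where they started, and the job was handed in at about 27 s; it returned no verdict.

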